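Sieve the hazelnuts out of the walnuts

TASK

The sieve by its bow handle holds mixed nuts: lift it without losing any, and over the blue oven dish shake it side to side until all the hazelnuts have dropped through into the dish and only the walnuts are left in it. Then set the sieve gently down, upright, on the middle of the crispbread board's free part, lengthwise in line with the narrow board, and let go. Leave the mugs and the pepper mill standing where they are, and do not shove the dish or the board about.

Things in the scene. Friction and masses are not known exactly. Their poses are not given: they have to be found in the camera images.
- sieve: steel sorting sieve, a straight-sided basket 149 long (its x) x 113 wide (its y) x 48 mm high with 3 mm thick sides and a fixed bow handle over the middle; it holds all the nuts at the start; origin: centre of its underside, z up. The flat bottom plate has its upper face 11 mm above the underside and three staggered rows of 23 mm square openings with 13 mm wide strips between. About 0.36 kg empty.
- sieve_grip (a point): centre of the sieve's dark wooden handle grip, 110 mm above the sieve's underside, over its centre. The grip is 90 mm long (along the sieve's x), 16 mm wide (along its y), 18 mm high; nothing under it down to the nuts, 60 mm below
- hazel1_mid (a point): hazelnut, 17 mm across and 18 mm high, brown, 10 g, standing on its 8 mm wide flat base on the sieve's bottom plate between the openings; it topples and rolls once the sieve is shaken briskly (above about 0.45 g) or tipped; point: its centre, 9 mm above its base
- hazel2_mid (a point): hazelnut, 17 mm across and 18 mm high, brown, 10 g, standing on its 8 mm wide flat base on the sieve's bottom plate between the openings; it topples and rolls once the sieve is shaken briskly (above about 0.45 g) or tipped; point: its centre, 9 mm above its base
- hazel3_mid (a point): hazelnut, 17 mm across and 18 mm high, brown, 10 g, standing on its 8 mm wide flat base on the sieve's bottom plate between the openings; it topples and rolls once the sieve is shaken briskly (above about 0.45 g) or tipped; point: its centre, 9 mm above its base
- hazel4_mid (a point): hazelnut, 17 mm across and 18 mm high, brown, 10 g, standing on its 8 mm wide flat base on the sieve's bottom plate between the openings; it topples and rolls once the sieve is shaken briskly (above about 0.45 g) or tipped; point: its centre, 9 mm above its base
- hazel5_mid (a point): hazelnut, 17 mm across and 18 mm high, brown, 10 g, standing on its 8 mm wide flat base on the sieve's bottom plate between the openings; it topples and rolls once the sieve is shaken briskly (above about 0.45 g) or tipped; point: its centre, 9 mm above its base
- walnut1_mid (a point): walnut, 34 mm, pale brown, 14 g, sitting over one of the sieve's openings, too large to pass; point: its centre
- walnut2_mid (a point): walnut, 34 mm, pale brown, 14 g, sitting over one of the sieve's openings, too large to pass; point: its centre
- walnut3_mid (a point): walnut, 34 mm, pale brown, 14 g, sitting over one of the sieve's openings, too large to pass; point: its centre
- dish: blue stoneware oven dish, loose, 1.3 kg, 210 long (x) x 170 wide (y) x 45 mm high outside, walls and floor 6 mm thick, with a lug handle at each end reaching to 123 mm from the centre; origin: centre of its underside
- dish_in (a point): centre of the oven dish's inner floor, 6 mm above the table; x along its length; the inside is 198 x 158 mm
- board: wooden crispbread board on two battens, loose, 0.95 kg, 320 long (x) x 100 wide (y), top 36 mm above the table; three rye crispbreads (stack 28 mm high, 100 mm long) lie on its -x end; origin: centre of its underside
- board_free (a point): point on the board's top face, in the middle of its free part (66 mm from the board's centre towards its +x end; the board ends 94 mm beyond, the crispbread starts about 115 mm before); x along the board, z up
- mug1: glass mug standing near the +x end of the oven dish, loose, 78 mm across, 92 mm high, handle at its +y reaching about 30 mm further; origin: centre of its underside
- mug2: glass mug standing near the +x end of the sieve's first place, same as the other; origin: centre of its underside
- mill: dark wooden pepper mill standing just beyond the board's free end, loose, 50 mm across, 150 mm high; origin: centre of its underside
- canister: closed white ceramic canister with a wooden lid, at the back between two of the places, heavy and not to be moved, 100 mm across, 157 mm high; origin: centre of its underside
- rollholder: upright kitchen-roll holder at the back between two of the places, heavy and not to be moved: base 100 mm across, thin paper roll 64 mm across up to 239 mm, rod and ball up to 310 mm high; origin: centre of its underside
There are look-alikes about, which are no part of the job. Leave any green or pink look-alike of the part that bears walnut3_mid alone.

How it is judged:
On the way, in this order (a step that is already met when the one before it is completed fails the run):
1. the sieve is lifted clear (underside 55 mm up) with all eight nuts still in it (height (world z) of sieve above 0.055 m and x of hazel1_mid in the frame of sieve between -0.072 and 0.072 m and y of hazel1_mid in the frame of sieve between -0.054 and 0.054 m and z of hazel1_mid in the frame of sieve between 0.01 and 0.06 m and x of hazel2_mid in the frame of sieve between -0.072 and 0.072 m and y of hazel2_mid in the frame of sieve between -0.054 and 0.054 m and z of hazel2_mid in the frame of sieve between 0.01 and 0.06 m and x of hazel3_mid in the frame of sieve between -0.072 and 0.072 m and y of hazel3_mid in the frame of sieve between -0.054 and 0.054 m and z of hazel3_mid in the frame of sieve between 0.01 and 0.06 m and x of hazel4_mid in the frame of sieve between -0.072 and 0.072 m and y of hazel4_mid in the frame of sieve between -0.054 and 0.054 m and z of hazel4_mid in the frame of sieve between 0.01 and 0.06 m and x of hazel5_mid in the frame of sieve between -0.072 and 0.072 m and y of hazel5_mid in the frame of sieve between -0.054 and 0.054 m and z of hazel5_mid in the frame of sieve between 0.01 and 0.06 m and x of walnut1_mid in the frame of sieve between -0.072 and 0.072 m and y of walnut1_mid in the frame of sieve between -0.054 and 0.054 m and z of walnut1_mid in the frame of sieve between 0.01 and 0.06 m and x of walnut2_mid in the frame of sieve between -0.072 and 0.072 m and y of walnut2_mid in the frame of sieve between -0.054 and 0.054 m and z of walnut2_mid in the frame of sieve between 0.01 and 0.06 m and x of walnut3_mid in the frame of sieve between -0.072 and 0.072 m and y of walnut3_mid in the frame of sieve between -0.054 and 0.054 m and z of walnut3_mid in the frame of sieve between 0.01 and 0.06 m), for 0.2 s.
2. while the sieve is held over the dish, all five hazelnuts are in the dish and the three walnuts are still in the sieve (x of hazel1_mid in the frame of dish_in between -0.1 and 0.1 m and y of hazel1_mid in the frame of dish_in between -0.08 and 0.08 m and z of hazel1_mid in the frame of dish_in between 0 and 0.036 m and x of hazel2_mid in the frame of dish_in between -0.1 and 0.1 m and y of hazel2_mid in the frame of dish_in between -0.08 and 0.08 m and z of hazel2_mid in the frame of dish_in between 0 and 0.036 m and x of hazel3_mid in the frame of dish_in between -0.1 and 0.1 m and y of hazel3_mid in the frame of dish_in between -0.08 and 0.08 m and z of hazel3_mid in the frame of dish_in between 0 and 0.036 m and x of hazel4_mid in the frame of dish_in between -0.1 and 0.1 m and y of hazel4_mid in the frame of dish_in between -0.08 and 0.08 m and z of hazel4_mid in the frame of dish_in between 0 and 0.036 m and x of hazel5_mid in the frame of dish_in between -0.1 and 0.1 m and y of hazel5_mid in the frame of dish_in between -0.08 and 0.08 m and z of hazel5_mid in the frame of dish_in between 0 and 0.036 m and x of walnut1_mid in the frame of sieve between -0.072 and 0.072 m and y of walnut1_mid in the frame of sieve between -0.054 and 0.054 m and z of walnut1_mid in the frame of sieve between 0.01 and 0.06 m and x of walnut2_mid in the frame of sieve between -0.072 and 0.072 m and y of walnut2_mid in the frame of sieve between -0.054 and 0.054 m and z of walnut2_mid in the frame of sieve between 0.01 and 0.06 m and x of walnut3_mid in the frame of sieve between -0.072 and 0.072 m and y of walnut3_mid in the frame of sieve between -0.054 and 0.054 m and z of walnut3_mid in the frame of sieve between 0.01 and 0.06 m and x of sieve in the frame of dish_in between -0.08 and 0.08 m and y of sieve in the frame of dish_in between -0.08 and 0.08 m and z of sieve in the frame of dish_in between 0.03 and 0.3 m), for 0.1 s.
At the end, for the whole second after the job is handed in: All 5 hazelnuts lie in the dish, all 3 walnuts in the sieve; the sieve stands released and still on the board, within 25 mm along and 22 mm across of the middle of its free part, level within 3 degrees and in line with the board within 11; dish and board stand flat (x of hazel1_mid in the frame of dish_in between -0.1 and 0.1 m and y of hazel1_mid in the frame of dish_in between -0.08 and 0.08 m and z of hazel1_mid in the frame of dish_in between 0 and 0.036 m and x of hazel2_mid in the frame of dish_in between -0.1 and 0.1 m and y of hazel2_mid in the frame of dish_in between -0.08 and 0.08 m and z of hazel2_mid in the frame of dish_in between 0 and 0.036 m and x of hazel3_mid in the frame of dish_in between -0.1 and 0.1 m and y of hazel3_mid in the frame of dish_in between -0.08 and 0.08 m and z of hazel3_mid in the frame of dish_in between 0 and 0.036 m and x of hazel4_mid in the frame of dish_in between -0.1 and 0.1 m and y of hazel4_mid in the frame of dish_in between -0.08 and 0.08 m and z of hazel4_mid in the frame of dish_in between 0 and 0.036 m and x of hazel5_mid in the frame of dish_in between -0.1 and 0.1 m and y of hazel5_mid in the frame of dish_in between -0.08 and 0.08 m and z of hazel5_mid in the frame of dish_in between 0 and 0.036 m and x of walnut1_mid in the frame of sieve between -0.072 and 0.072 m and y of walnut1_mid in the frame of sieve between -0.054 and 0.054 m and z of walnut1_mid in the frame of sieve between 0.01 and 0.06 m and x of walnut2_mid in the frame of sieve between -0.072 and 0.072 m and y of walnut2_mid in the frame of sieve between -0.054 and 0.054 m and z of walnut2_mid in the frame of sieve between 0.01 and 0.06 m and x of walnut3_mid in the frame of sieve between -0.072 and 0.072 m and y of walnut3_mid in the frame of sieve between -0.054 and 0.054 m and z of walnut3_mid in the frame of sieve between 0.01 and 0.06 m and x of sieve in the frame of board_free between -0.025 and 0.025 m and y of sieve in the frame of board_free between -0.022 and 0.022 m and z of sieve in the frame of board_free between -0.004 and 0.005 m and angle between each of sieve, dish, board's own z axis and vertical below 0.06 rad and angle between the x axis of sieve and the x axis of board, either way round below 0.2 rad and linear speed of sieve below 0.02 m/s); the robot touches nothing.
It fails at once if the first glass mug is pushed more than 30 mm from its place or tipped (distance of mug1 from where it was at the start of the episode above 0.03 m or angle between mug1's own z axis and vertical above 0.35 rad).
It fails at once if the second glass mug is pushed more than 30 mm from its place or tipped (distance of mug2 from where it was at the start of the episode above 0.03 m or angle between mug2's own z axis and vertical above 0.35 rad).
It fails at once if the pepper mill is pushed more than 30 mm from its place or tipped (distance of mill from where it was at the start of the episode above 0.03 m or angle between mill's own z axis and vertical above 0.35 rad).
It fails at once if the dish or the board is shoved more than 40 mm (distance of any of dish, board from where it was at the start of the episode above 0.04 m).
It fails at once if the sieve is dropped or banged on the board (over 70 N) (contact force between sieve and board above 70 N).
It also fails if it takes over 56 s, if anything falls off the work surface, if the arm or the gripper's body presses on something with over 40 N, if the wrist force passes 120 N, or if a joint passes its speed limit or range.

ROBOT

A 6-joint arm with a two-finger parallel gripper is mounted at the origin on the work surface. World frame = base frame: x ahead of the robot, y to its left, z up, the work surface at z = 0. Lengths are in m, angles in rad, forces in N, time in s.
With the tool pointing down it reaches from about 0.425 to 0.95 m from the base axis. Payload 3.5 kg.
Tool frame: the origin (TCP) lies at the centre of the arm's flange, where the gripper is bolted on; the fingertips stand 173 mm ahead of it and the grasp point (between the pads) lies 155 mm ahead of it (ctrl.tcp_to_grasp is the distance from the TCP to the grasp point, in m); z points along the fingers, x is the direction in which the jaws open and shut, and the axes are right-handed (so a half turn about z gives the same grasp; the last joint's range is limited). The gripper opens to 85 mm and grips with 20 to 120 N. Pads are 22 mm wide; open, the fingers measure 114 mm over their backs; the gripper's body (76 mm by 85 mm) begins 54 mm behind the grasp point. The pads swing forward as they close: fully open they stand 13 mm farther back than shut.
Start: joints at [1.137, 0.286, 1.577, -0, 1.279, -0.15], TCP at [0.189, 0.648, 0.405] pointing down, gripper open.
Joint ranges: [-2.77, 2.77], [-0.9, 2.22], [0.21, 2.48], [-1.53, 4.67], [0.24, 2.81], [-2.84, 2.84]. Speed limits (rad/s): [2.79, 2.79, 3.14, 3.14, 3.14, 3.14].

INTERFACE

Orientations are given as a unit quaternion [x, y, z, w].
In Python, from plant import readout, imaging, ctrl, spotter gives the robot as it stands.
- The arm moves only by the tool apply_moves, never from a script. Its argument "steps" is a list of rows, each an object of numbers: "tx", "ty", "tz": the shift along the tool's x, y, z in mm; "wx", "wy", "wz": the turn, a rotation vector about the tool's x, y, z in rad. In form: [{"tx": .., "ty": .., "tz": .., "wx": .., "wy": .., "wz": ..}, ...]. A call has 1 to 12 rows; each row is the pose to reach, as a shift and turn from the pose commanded when the call began, along the tool's axes at that moment; what a row does not reach only later rows make up. A row lasts 1/10 s, in which the tool goes at most 50 mm and 8.59 degrees, less where a joint would pass 70% of its speed; a pose out of reach is approached as far as the arm can. A call with a gripper value outside its range is refused whole. "hand" is the opening, from 0 (shut) to 1 (fully open), set as the call begins (left out, the last holds). The fingers move at their own pace and stop on an object; "force" is the grip in N (left out, the last holds). Time passes only in rows, so rows that repeat a pose let the fingers close. It gives the time, the measured TCP pose, the force and the opening at its end, in the units of the state.
- readout.get_state(): the state, without advancing time (a new reading comes with each control period).
- imaging.read_camera(name): name is "side" or "top"; returns a dict with "img" (384x512x3 uint8, red, green, blue), "vfov" (degrees; the focal length in pixels is half the picture's height over the tangent of half this angle, whatever the lens; pixels are square), "cx", "cy" (the principal point, pixels), "k1" (the pictures are not rectified: a ray, as slopes to the right and down, at radius r is drawn at 1 + k1 r^2 times it, then the intrinsics apply), "R" (3x3) and "t" (3): a world point X has camera coordinates R X + t. Camera axes: x right, y down, z forward; pixel columns grow to the right and rows downward; lengths in m; the calibration is good to about 2 mm. A picture is of the moment at which its call begins. There is no depth.
- ctrl.sign_off(): hands the job in, once; it reports no verdict.
Trained networks look in the newest picture that a camera, given by its name, has taken for a name from the list of things; names that differ only in an ending like _2 or _b are one class to them, and where a whole thing is asked for, a point or a joint stands for the part that bears it (a point fixed in the world has none). Each returns a list of dicts, best first, with "confidence" (0 to 1); they miss things now and then, are a little off and sometimes report something else, mostly with a low value. They report only what shows in the picture. A call takes as long as a camera call. They do not tell look-alikes from the thing itself.
- spotter.trace(camera, label): "region" (384x512 bool, what is visible of it) and "uv" ([column, row] in pixels, amid what is visible of it).
The state is a dict: "time": time; "qpos": joint angles; "dq": joint speeds; "joint_efforts": joint torques, N m; "eef_pos": TCP position; "tcp_rot": TCP orientation; "contact_force": force on the tool from outside, world axes, zero at the start; "wrist_torque": the same for the moment, N m; "opening": opening from 0.0 (shut) to 1.0 (fully open).
Only numpy, scipy, OpenCV 4.12 (cv2) and the standard library are available. Lean on these libraries where they do the work, as an engineer would, in place of code of your own. Each camera call takes 0.05 s, during which the arm holds its last target.

## Working session

There is one attempt and no reset: what is moved stays moved. The work goes in short steps, Python scripts to look and compute and a tool call to move; the robot and the scene stay as the last step left them, time stands still between calls to the robot, and variables do not carry over. Pictures are saved under pics/ and viewed, and the job is handed in when it is done.

Besides the shell and the picture viewer there is one more tool, called after ">>>" as name([rows], argument=value, ...), one row to a line, values as JSON. apply_moves: Moves the arm, as the interface text tells. Its arguments: {"type":"object","properties":{"steps":{"type":"array","items":{"type":"object","properties":{"tx":{"type":"number"},"ty":{"type":"number"},"tz":{"type":"number"},"wx":{"type":"number"},"wy":{"type":"number"},"wz":{"type":"number"}}}},"hand":{"type":"number"},"force":{"type":"number"}},"required":["steps"]}

```bash
ls; mkdir -p pics; python3 - <<'E'
from plant import readout, imaging, ctrl, spotter
import cv2
s=readout.get_state();print(s)
for c in("side","top"):
    d=imaging.read_camera(c);cv2.imwrite(f"pics/{c}0.png",d["img"][:,:,::-1])
    print({k:v for k,v in d.items() if k!="img"})
print(ctrl.tcp_to_grasp)
E
```

```text
pics
{'time': 0.0, 'qpos': array([ 1.13700728e+00,  2.87204233e-01,  1.57814023e+00,  6.37978549e-06,
        1.27859496e+00, -1.49975788e-01]), 'dq': array([-0.00054888,  0.00053997,  0.00060576,  0.00138142,  0.00231218,
        0.00111251]), 'joint_efforts': array([-1.47522355e-04, -4.05959451e+01, -2.92641413e+01, -1.31817733e-04,
        5.63440437e-03, -1.77127663e-05]), 'eef_pos': array([0.18886676, 0.64779113, 0.40334089]), 'tcp_rot': array([ 8.00005747e-01,  5.99991191e-01, -1.03481075e-03,  5.53170431e-04]), 'contact_force': array([ 0.48058624, -0.28536371, -0.05327186]), 'wrist_torque': array([-0.00712753,  0.00841464,  0.02622104]), 'opening': 0.9973460108440093}
{'vfov': 50.86262178684457, 'cx': 252.0843699137166, 'cy': 190.7682297971312, 'k1': 0.030260424123171554, 'R': array([[ 0.98348186, -0.18076702, -0.00931246],
       [-0.12717643, -0.65347579, -0.74618734],
       [ 0.12880059,  0.73504603, -0.66567089]]), 't': array([-0.58965174,  0.14784195,  1.01882028])}
{'vfov': 49.71731643595882, 'cx': 257.5862316364494, 'cy': 186.9336779430473, 'k1': -0.026258626473927175, 'R': array([[ 0.10008265, -0.99497142, -0.00391752],
       [-0.9633465 , -0.09591514, -0.25052705],
       [ 0.2488915 ,  0.02884734, -0.96810167]]), 't': array([-0.05570649,  0.60310659,  0.92471768])}
0.1547
```

View pics/side0.png

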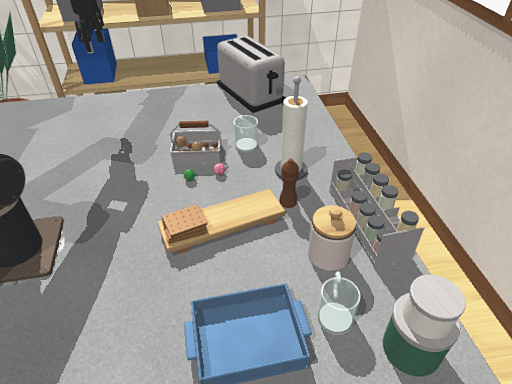

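View pics/top0.png

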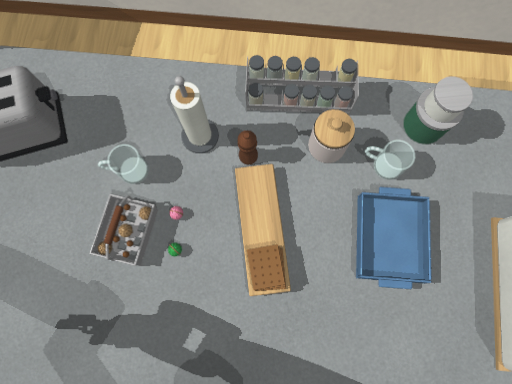

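The side view shows the sieve at about (197,150), the board at (225,220) and the dish at (250,335). The top view shows the sieve at (125,230), the board at (262,230) and the dish at (395,238). Next I measure their positions.

```bash
cat > h.py <<'E'
import numpy as np, cv2
from plant import readout, imaging, ctrl, spotter
from scipy.optimize import least_squares
def K(d):
    f=192/np.tan(np.radians(d["vfov"])/2); return f
def proj(d,X):
    X=np.atleast_2d(X); c=X@np.array(d["R"]).T+d["t"]; s=c[:,:2]/c[:,2:]
    r2=(s**2).sum(1,keepdims=True); s=s*(1+d["k1"]*r2)
    return s*K(d)+[d["cx"],d["cy"]]
def ray(d,uv):
    p=(np.array(uv,float)-[d["cx"],d["cy"]])/K(d); s=p.copy()
    for _ in range(20): s=p/(1+d["k1"]*(s@s))
    R=np.array(d["R"]); o=-R.T@d["t"]; v=R.T@np.array([s[0],s[1],1]); return o,v/np.linalg.norm(v)
def onz(d,uv,z):
    o,v=ray(d,uv); return o+v*(z-o[2])/v[2]
def tri(rs):
    A=0;b=0
    for o,v in rs:
        P=np.eye(3)-np.outer(v,v);A=A+P;b=b+P@o
    x=np.linalg.solve(A,b); return x,[np.linalg.norm((np.eye(3)-np.outer(v,v))@(x-o)) for o,v in rs]
E
python3 - <<'E'
from h import *
D={c:imaging.read_camera(c) for c in("side","top")}
for l in ["sieve","sieve_grip","dish","board","mug1","mill","canister","rollholder","walnut3_mid","hazel1_mid","dish_in","board_free"]:
    for c in D:
        for r in spotter.trace(c,l)[:6]:
            print(l,c,round(r["confidence"],2),np.round(r["uv"],1),r["region"].sum(),"z0:",np.round(onz(D[c],r["uv"],0.0)[:2],3))
E
```

```text
sieve side 0.71 [196.3 141.6] 1804 z0: [0.479 0.387]
sieve top 0.67 [115.4 229.8] 2287 z0: [0.477 0.357]
sieve_grip side 0.76 [192.7 144.4] 1626 z0: [0.466 0.373]
sieve_grip top 0.59 [120.1 225.3] 2257 z0: [0.49  0.347]
dish side 0.86 [244.7 333.5] 10070 z0: [ 0.523 -0.33 ]
dish top 0.89 [392.  239.1] 6777 z0: [ 0.523 -0.345]
board side 0.77 [218.2 219.1] 4077 z0: [0.508 0.01 ]
mug1 side 0.79 [335.7 306.1] 1932 z0: [ 0.73  -0.303]
mug1 side 0.65 [244.6 134.8] 837 z0: [0.646 0.396]
mug1 top 0.6 [127.3 163.3] 1233 z0: [0.656 0.358]
mug1 top 0.29 [391.6 236.5] 6801 z0: [ 0.53  -0.344]
mill side 0.87 [290.8 177. ] 684 z0: [0.745 0.145]
mill top 0.86 [245.4 145.8] 570 z0: [0.735 0.051]
mill top 0.55 [331.7 133.7] 1785 z0: [ 0.793 -0.177]
canister side 0.92 [330.8 234.9] 2534 z0: [ 0.788 -0.102]
canister side 0.54 [191.8 143.4] 1669 z0: [0.463 0.379]
canister top 0.85 [333.3 133.9] 1771 z0: [ 0.793 -0.182]
canister top 0.32 [262.1 230.9] 5140 z0: [ 0.512 -0.016]
rollholder side 0.83 [295.9 128.9] 1785 z0: [0.829 0.397]
rollholder side 0.25 [245.4 134.9] 799 z0: [0.649 0.395]
rollholder top 0.77 [188.5 118.5] 2076 z0: [0.799 0.214]
rollholder top 0.72 [331.3 132.8] 1877 z0: [ 0.795 -0.176]
walnut3_mid side 0.58 [218.3 169.3] 94 z0: [0.534 0.224]
walnut3_mid side 0.5 [191.2 175.1] 113 z0: [0.45  0.212]
walnut3_mid top 0.64 [177.2 215.6] 119 z0: [0.529 0.205]
walnut3_mid top 0.55 [146.4 213.7] 109 z0: [0.526 0.284]
dish_in side 0.68 [249.  334.8] 10061 z0: [ 0.532 -0.335]
dish_in top 0.81 [392.  236.8] 6837 z0: [ 0.529 -0.345]
board_free side 0.94 [215.2 220.5] 4337 z0: [0.5   0.006]
board_free top 0.96 [260.1 229.7] 5316 z0: [ 0.514 -0.011]
```

```bash
python3 - <<'E'
import cv2
t=cv2.imread("pics/top0.png");s=cv2.imread("pics/side0.png")
def z(i,x,y,w,h,k,n): cv2.imwrite(n,cv2.resize(i[y:y+h,x:x+w],None,fx=k,fy=k,interpolation=cv2.INTER_CUBIC))
z(t,80,180,100,90,6.5,"pics/tz.png");z(s,150,110,110,80,6.5,"pics/sz.png")
E
```

```text
(no output)
```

View pics/tz.png

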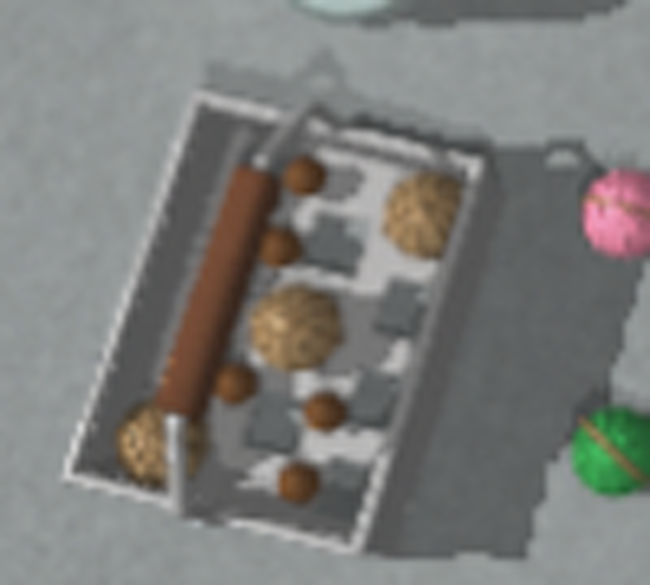

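View pics/sz.png

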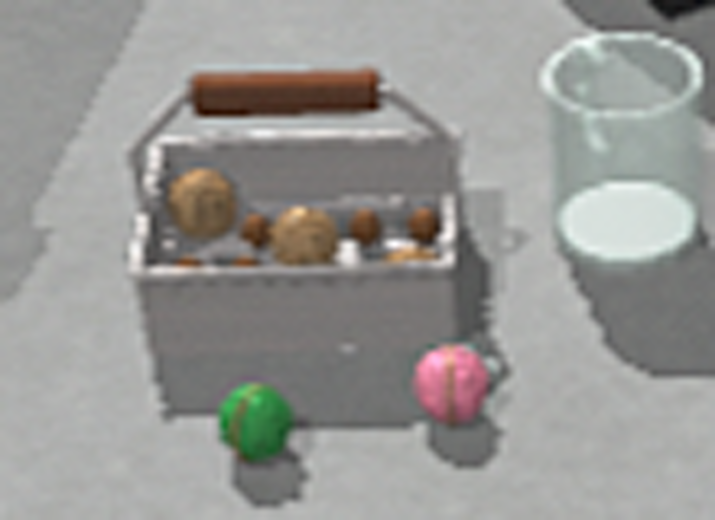

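```bash
python3 - <<'E'
from h import *
D={c:imaging.read_camera(c) for c in("side","top")}
T=D["top"];S=D["side"]
rim=[onz(T,p,0.048) for p in [(110.5,194.3),(154.2,204.6),(134.6,264.6),(90.5,253.1)]]
print(np.round(rim,3), np.round(np.mean(rim,0),4)); r=np.array(rim)
print(np.linalg.norm(r[0]-r[1]),np.linalg.norm(r[1]-r[2]))
v=r[0]+r[1]-r[2]-r[3]; print("yaw",np.arctan2(v[1],v[0]))
for a,b in [((119.7,205.8),(208.2,123.8)),((106.5,243.1),(179.7,124.2))]:
    print(tri([ray(T,a),ray(S,b)]))
# whole boxes
for l in["board_free","dish"]:
    g=spotter.trace("top",l)[0]["region"].astype(np.uint8)
    c=max(cv2.findContours(g,0,1)[0],key=cv2.contourArea); print(l,cv2.minAreaRect(c), cv2.boxPoints(cv2.minAreaRect(c)))
t=T["img"][:,:,::-1];s=S["img"][:,:,::-1]
def z(i,x,y,w,h,k,n): cv2.imwrite(n,cv2.resize(i[y:y+h,x:x+w],None,fx=k,fy=k,interpolation=cv2.INTER_CUBIC))
z(t,220,120,220,180,3.2,"pics/tb.png");z(s,150,180,220,204,2.9,"pics/sb.png")
E
```

```text
[[0.558 0.368 0.048]
 [0.543 0.255 0.048]
 [0.394 0.278 0.048]
 [0.41  0.389 0.048]] [0.4761 0.3223 0.048 ]
0.11396205271890386 0.1509601229180328
yaw -0.14752564540522164
(array([0.52108004, 0.31765464, 0.10800776]), [np.float64(0.00019065920569872748), np.float64(0.00019065920569873095)])
(array([0.43362984, 0.33213188, 0.1079684 ]), [np.float64(0.001124587796761285), np.float64(0.001124587796761221)])
board_free ((261.6321716308594, 228.98388671875), (129.3587188720703, 42.75640869140625), 83.04703521728516) [[232.58147 167.3681 ]
 [275.0234  162.19226]
 [290.68286 290.59967]
 [248.24094 295.7755 ]]
dish ((393.5771179199219, 237.14903259277344), (74.43540954589844, 101.32874298095703), 2.38594388961792) [[354.28247 286.22006]
 [358.50085 184.97919]
 [432.87177 188.078  ]
 [428.65338 289.31888]]
```

View pics/tb.png

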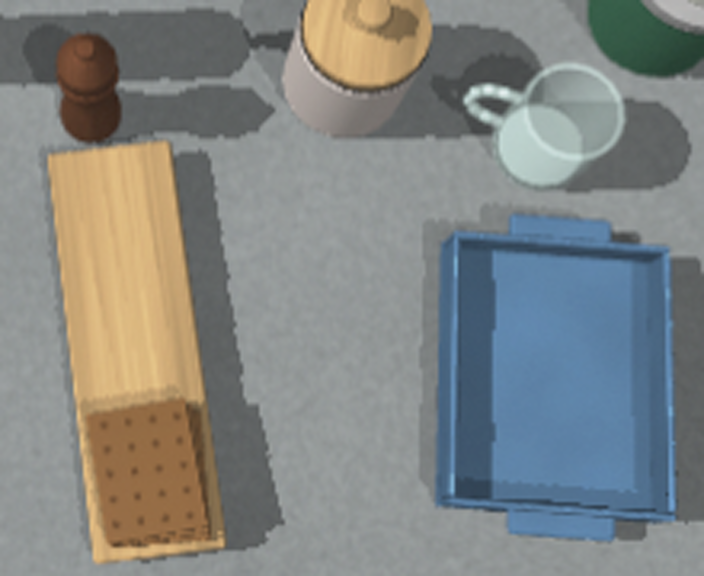

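View pics/sb.png

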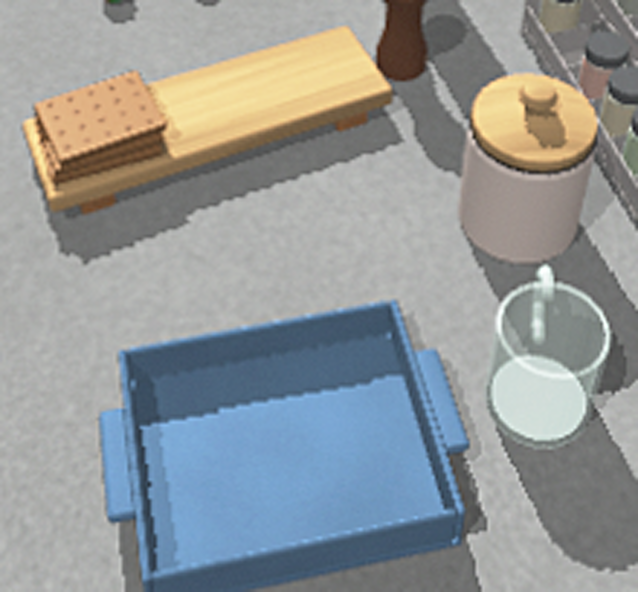

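```bash
python3 - <<'E'
from h import *
D={c:imaging.read_camera(c) for c in("side","top")}
T=D["top"];S=D["side"]
def show(n,cam,pts,z,off,k):
    q=np.array([onz(cam,np.array(p)/k+off,z) for p in pts]);m=q.mean(0)
    v=q[0]+q[1]-q[2]-q[3]; print(n,np.round(m,4),"edges",[round(np.linalg.norm(q[i]-q[(i+1)%4]),3) for i in range(4)],"yaw",np.arctan2(v[1],v[0]))
    return m
show("board",T,[(48,157),(170,141),(224,548),(95,562)],.036,[220,120],3.2)
show("boardS",S,[(347,28),(391,92),(50,208),(25,125)],.036,[150,180],2.9)
show("dish",T,[(456,234),(667,247),(673,520),(443,503)],.045,[220,120],3.2)
show("dishS",S,[(395,302),(461,517),(148,582),(122,352)],.045,[150,180],2.9)
# obstacles: base points
print("mill",onz(T,np.array((90,120))/3.2+[220,120],.012),onz(S,np.array((402,68))/2.9+[150,180],.012))
print("mug1",onz(T,np.array((540,145))/3.2+[220,120],.004),onz(S,np.array((540,400))/2.9+[150,180],.004))
print("mug2",onz(T,np.array((133,168)),.004),onz(S,np.array((626,222))/6.5+[150,110],.004))
print("can",onz(T,np.array((367,40))/3.2+[220,120],.157))
# sieve yaw by side rim front corners
print(onz(S,np.array((135,270))/6.5+[150,110],.048),onz(S,np.array((455,266))/6.5+[150,110],.048))
E
```

```text
board [ 0.5144 -0.0145  0.036 ] edges [np.float64(0.098), np.float64(0.318), np.float64(0.096), np.float64(0.315)] yaw 0.2206083630501234
boardS [ 0.518  -0.0226  0.036 ] edges [np.float64(0.095), np.float64(0.317), np.float64(0.101), np.float64(0.314)] yaw 0.2396825483959271
dish [ 0.5234 -0.3384  0.045 ] edges [np.float64(0.164), np.float64(0.208), np.float64(0.17), np.float64(0.206)] yaw 0.006466921068458983
dishS [ 0.5273 -0.344   0.045 ] edges [np.float64(0.167), np.float64(0.202), np.float64(0.166), np.float64(0.205)] yaw 0.020503202933827794
mill [0.69926996 0.03927836 0.012     ] [0.70638726 0.02137443 0.012     ]
mug1 [ 0.71719833 -0.33147412  0.004     ] [ 0.72060574 -0.33320695  0.004     ]
mug2 [0.64311039 0.33904794 0.004     ] [0.64147973 0.33425017 0.004     ]
can [ 0.73096173 -0.16096602  0.157     ]
[0.39711821 0.27864498 0.048     ] [0.54609004 0.25276327 0.048     ]
```

```bash
cat >> h.py <<'E'
from scipy.spatial.transform import Rotation as Ro
def goto(xyz_grasp,ang):
    """tool moves from the measured pose so that grasp point = xyz, tool down, tool x at angle ang"""
    s=readout.get_state(); R=Ro.from_quat(s["tcp_rot"]); p=s["eef_pos"]
    t=np.array(xyz_grasp)+[0,0,ctrl.tcp_to_grasp]
    c,n=np.cos(ang),np.sin(ang)
    Rt=Ro.from_matrix(np.array([[c,n,0],[n,-c,0],[0,0,-1.]]))
    print("t",np.round(R.inv().apply(t-p)*1000,1),"w",np.round((R.inv()*Rt).as_rotvec(),3),"time",round(s["time"],2),"grasp now",np.round(p+R.apply([0,0,ctrl.tcp_to_grasp]),4),"F",np.round(s["contact_force"],1),"op",round(s["opening"],3))
    m=R.as_matrix(); print("toolx ang",np.arctan2(m[1,0],m[0,0]),"q",np.round(s["qpos"],2))
E
python3 - <<'E'
from h import *
goto([.477,.323,.20],np.pi/2-.157)
E
```

```text
t [-231.4  367.5   50. ] w [-0.     0.    -0.127] time 1.7 grasp now [0.1889 0.648  0.25  ] F [ 0.8 -0.1  0.1] op 1.002
toolx ang 1.287014571343363 q [ 1.14  0.29  1.58  0.    1.28 -0.15]
```

>>> apply_moves([
  {"tx":-15,"ty":24,"tz":0},
  {"tx":-39,"ty":61,"tz":0},
  {"tx":-63,"ty":100,"tz":0,"wz":-0.03},
  {"tx":-87,"ty":138,"tz":0,"wz":-0.06},
  {"tx":-111,"ty":176,"tz":0,"wz":-0.09},
  {"tx":-135,"ty":214,"tz":0,"wz":-0.127},
  {"tx":-159,"ty":252,"tz":5,"wz":-0.127},
  {"tx":-183,"ty":290,"tz":15,"wz":-0.127},
  {"tx":-207,"ty":328,"tz":30,"wz":-0.127},
  {"tx":-225,"ty":356,"tz":40,"wz":-0.127},
  {"tx":-231,"ty":367,"tz":50,"wz":-0.127},
  {"tx":-231,"ty":367,"tz":50,"wz":-0.127},
], hand=1)

```text
$.steps[0]: bad value
```

```bash
python3 - <<'E'
from h import *
goto([.477,.323,.110],np.pi/2-.157)
D={c:imaging.read_camera(c) for c in("side","top")}
a=D["top"]["img"][:,:,::-1];b=D["side"]["img"][:,:,::-1]
k=lambda i,x,y:cv2.resize(i[y:y+140,x:x+140],(390,390),interpolation=cv2.INTER_CUBIC)
cv2.imwrite("pics/p1.png",np.hstack([k(a,60,150),k(b,130,60)]))
E
```

```text
t [-231.3  367.5  140. ] w [-0.     0.    -0.127] time 1.7 grasp now [0.1889 0.648  0.25  ] F [ 0.8 -0.1  0.1] op 1.002
toolx ang 1.287014571343363 q [ 1.14  0.29  1.58  0.    1.28 -0.15]
```

View pics/p1.png

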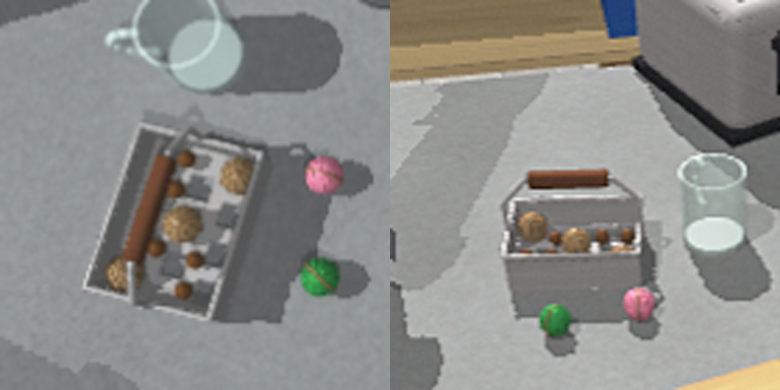

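Nothing moved because the rows need all six keys. I'm resending the move with them filled in.

>>> apply_moves([
  {"tx":-15,"ty":24,"tz":0,"wx":0,"wy":0,"wz":0},
  {"tx":-39,"ty":61,"tz":0,"wx":0,"wy":0,"wz":0},
  {"tx":-63,"ty":100,"tz":0,"wx":0,"wy":0,"wz":-0.03},
  {"tx":-87,"ty":138,"tz":0,"wx":0,"wy":0,"wz":-0.06},
  {"tx":-111,"ty":176,"tz":0,"wx":0,"wy":0,"wz":-0.09},
  {"tx":-135,"ty":214,"tz":0,"wx":0,"wy":0,"wz":-0.127},
  {"tx":-159,"ty":252,"tz":5,"wx":0,"wy":0,"wz":-0.127},
  {"tx":-183,"ty":290,"tz":15,"wx":0,"wy":0,"wz":-0.127},
  {"tx":-207,"ty":328,"tz":30,"wx":0,"wy":0,"wz":-0.127},
  {"tx":-225,"ty":356,"tz":40,"wx":0,"wy":0,"wz":-0.127},
  {"tx":-231,"ty":367,"tz":50,"wx":0,"wy":0,"wz":-0.127},
  {"tx":-231,"ty":367,"tz":50,"wx":0,"wy":0,"wz":-0.127},
], hand=1)

```text
time: 3.0
eef_pos: [0.4771, 0.3223, 0.353]
tcp_rot: [0.761, 0.648, -0.001, -0.001]
contact_force: [-0.2, -0.3, -0.6]
opening: 0.996
```

```bash
python3 - <<'E'
from h import *
goto([.477,.323,.110],np.pi/2-.157)
D={c:imaging.read_camera(c) for c in("side","top")}
a=D["top"]["img"][:,:,::-1];b=D["side"]["img"][:,:,::-1]
k=lambda i,x,y:cv2.resize(i[y:y+140,x:x+140],(390,390),interpolation=cv2.INTER_CUBIC)
cv2.imwrite("pics/p2.png",np.hstack([k(a,60,150),k(b,130,60)]))
E
```

```text
t [ 0.8 -0.  88.3] w [-0.003  0.001 -0.003] time 3.0 grasp now [0.4767 0.3222 0.1983] F [-0.2 -0.3 -0.6] op 0.996
toolx ang 1.411191552905113 q [ 0.42  0.12  1.87  0.    1.16 -0.99]
```

View pics/p2.png

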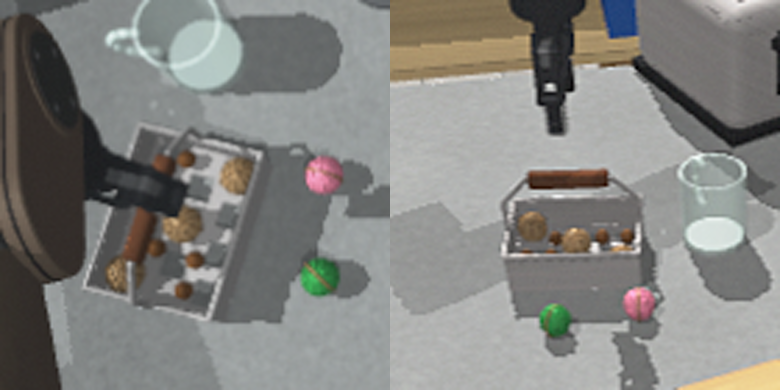

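The gripper is lined up over the handle, so I descend and close.

>>> apply_moves([
  {"tx":1,"ty":0,"tz":10,"wx":0,"wy":0,"wz":0},
  {"tx":1,"ty":0,"tz":25,"wx":0,"wy":0,"wz":0},
  {"tx":1,"ty":0,"tz":45,"wx":0,"wy":0,"wz":0},
  {"tx":1,"ty":0,"tz":65,"wx":0,"wy":0,"wz":0},
  {"tx":1,"ty":0,"tz":80,"wx":0,"wy":0,"wz":0},
  {"tx":1,"ty":0,"tz":89,"wx":0,"wy":0,"wz":0},
  {"tx":1,"ty":0,"tz":89,"wx":0,"wy":0,"wz":0},
])

```text
time: 3.8
eef_pos: [0.476, 0.3245, 0.2638]
tcp_rot: [0.76, 0.65, -0.002, -0.0]
contact_force: [-0.5, -0.3, -0.5]
opening: 1.004
```

>>> apply_moves([
  {"tx":0,"ty":0,"tz":0,"wx":0,"wy":0,"wz":0},
  {"tx":0,"ty":0,"tz":0,"wx":0,"wy":0,"wz":0},
  {"tx":0,"ty":0,"tz":0,"wx":0,"wy":0,"wz":0},
  {"tx":0,"ty":0,"tz":0,"wx":0,"wy":0,"wz":0},
  {"tx":0,"ty":0,"tz":0,"wx":0,"wy":0,"wz":0},
  {"tx":0,"ty":0,"tz":0,"wx":0,"wy":0,"wz":0},
  {"tx":0,"ty":0,"tz":0,"wx":0,"wy":0,"wz":0},
  {"tx":0,"ty":0,"tz":0,"wx":0,"wy":0,"wz":0},
  {"tx":0,"ty":0,"tz":0,"wx":0,"wy":0,"wz":0},
], hand=0, force=90)

```text
time: 4.7
eef_pos: [0.4769, 0.3243, 0.2662]
tcp_rot: [0.76, 0.65, -0.0, 0.0]
contact_force: [-1.4, -4.0, 4.4]
opening: 0.169
```

```bash
python3 - <<'E'
from h import *
goto([.477,.323,.110],np.pi/2-.157)
D={c:imaging.read_camera(c) for c in("side","top")}
a=D["top"]["img"][:,:,::-1];b=D["side"]["img"][:,:,::-1]
k=lambda i,x,y:cv2.resize(i[y:y+140,x:x+140],(390,390),interpolation=cv2.INTER_CUBIC)
cv2.imwrite("pics/p3.png",np.hstack([k(a,60,150),k(b,130,60)]))
E
```

```text
t [-1.3  0.3  1.5] w [0.    0.001 0.   ] time 4.7 grasp now [0.477  0.3242 0.1115] F [-1.4 -4.   4.4] op 0.169
toolx ang 1.4140686758455698 q [ 0.42  0.23  1.92 -0.    0.99 -0.99]
```

View pics/p3.png

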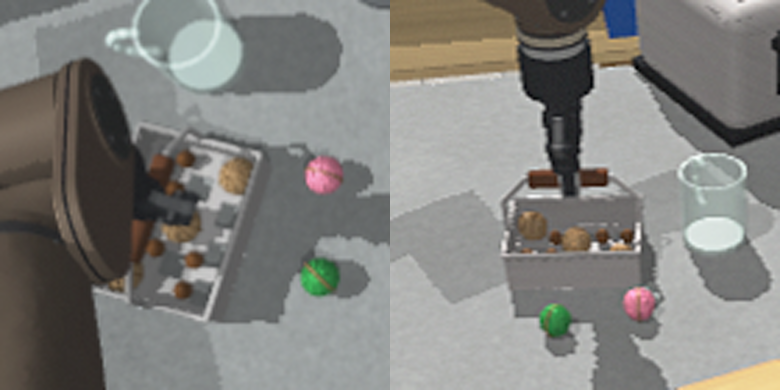

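The jaws hold the grip and all the nuts are still in place. I lift gently.

>>> apply_moves([
  {"tx":0,"ty":0,"tz":-2,"wx":0,"wy":0,"wz":0},
  {"tx":0,"ty":0,"tz":-6,"wx":0,"wy":0,"wz":0},
  {"tx":0,"ty":0,"tz":-12,"wx":0,"wy":0,"wz":0},
  {"tx":0,"ty":0,"tz":-20,"wx":0,"wy":0,"wz":0},
  {"tx":0,"ty":0,"tz":-30,"wx":0,"wy":0,"wz":0},
  {"tx":0,"ty":0,"tz":-42,"wx":0,"wy":0,"wz":0},
  {"tx":0,"ty":0,"tz":-54,"wx":0,"wy":0,"wz":0},
  {"tx":0,"ty":0,"tz":-66,"wx":0,"wy":0,"wz":0},
  {"tx":0,"ty":0,"tz":-76,"wx":0,"wy":0,"wz":0},
  {"tx":0,"ty":0,"tz":-84,"wx":0,"wy":0,"wz":0},
  {"tx":0,"ty":0,"tz":-89,"wx":0,"wy":0,"wz":0},
  {"tx":0,"ty":0,"tz":-91,"wx":0,"wy":0,"wz":0},
])

```text
time: 6.0
eef_pos: [0.4768, 0.3245, 0.3574]
tcp_rot: [0.76, 0.65, 0.0, 0.0]
contact_force: [0.1, -0.2, -4.6]
opening: 0.17
```

```bash
python3 - <<'E'
from h import *
goto([.526,-.341,.20],np.pi/2+.013)
D={c:imaging.read_camera(c) for c in("side","top")}
a=D["top"]["img"][:,:,::-1];b=D["side"]["img"][:,:,::-1]
k=lambda i,x,y:cv2.resize(i[y:y+140,x:x+140],(390,390),interpolation=cv2.INTER_CUBIC)
cv2.imwrite("pics/p4.png",np.hstack([k(a,60,150),k(b,130,60)]))
E
```

```text
t [-649.6  152.5    2.5] w [ 0.001 -0.    -0.17 ] time 6.0 grasp now [0.4769 0.3245 0.2027] F [ 0.1 -0.2 -4.6] op 0.17
toolx ang 1.413934544047463 q [ 0.42  0.12  1.87  0.    1.16 -0.99]
```

View pics/p4.png

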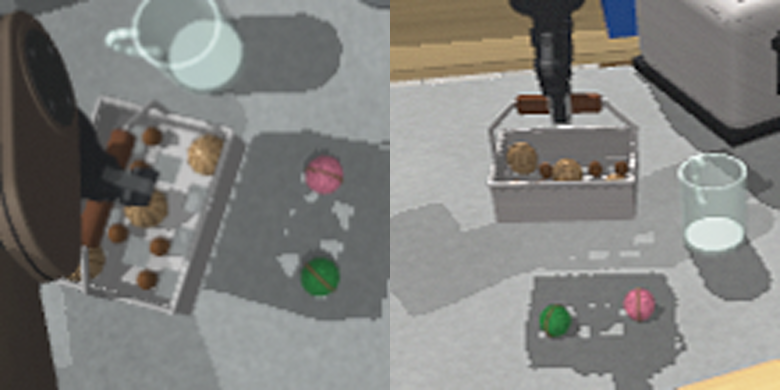

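All eight nuts are in the lifted sieve, and its underside is about 91 mm up. Now I carry it smoothly to the dish.

>>> apply_moves([
  {"tx":-4,"ty":1,"tz":0,"wx":0,"wy":0,"wz":0},
  {"tx":-12,"ty":3,"tz":0,"wx":0,"wy":0,"wz":0},
  {"tx":-24,"ty":6,"tz":0,"wx":0,"wy":0,"wz":0},
  {"tx":-40,"ty":9,"tz":0,"wx":0,"wy":0,"wz":0},
  {"tx":-60,"ty":14,"tz":0,"wx":0,"wy":0,"wz":0},
  {"tx":-84,"ty":20,"tz":0,"wx":0,"wy":0,"wz":0},
  {"tx":-112,"ty":26,"tz":0,"wx":0,"wy":0,"wz":0},
  {"tx":-142,"ty":33,"tz":0,"wx":0,"wy":0,"wz":0},
  {"tx":-172,"ty":40,"tz":0,"wx":0,"wy":0,"wz":0},
  {"tx":-202,"ty":47,"tz":0,"wx":0,"wy":0,"wz":0},
  {"tx":-232,"ty":54,"tz":0,"wx":0,"wy":0,"wz":0},
  {"tx":-262,"ty":61,"tz":0,"wx":0,"wy":0,"wz":0},
])

```text
time: 7.3
eef_pos: [0.4955, 0.0538, 0.3568]
tcp_rot: [0.761, 0.649, -0.0, 0.0]
contact_force: [0.9, -0.1, -4.9]
opening: 0.167
```

>>> apply_moves([
  {"tx":-30,"ty":7,"tz":0,"wx":0,"wy":0,"wz":0},
  {"tx":-60,"ty":14,"tz":0,"wx":0,"wy":0,"wz":0},
  {"tx":-90,"ty":21,"tz":0,"wx":0,"wy":0,"wz":0},
  {"tx":-120,"ty":28,"tz":0,"wx":0,"wy":0,"wz":0},
  {"tx":-150,"ty":35,"tz":0,"wx":0,"wy":0,"wz":0},
  {"tx":-180,"ty":42,"tz":0,"wx":0,"wy":0,"wz":0},
  {"tx":-210,"ty":49,"tz":0,"wx":0,"wy":0,"wz":0},
  {"tx":-240,"ty":56,"tz":0,"wx":0,"wy":0,"wz":0},
  {"tx":-268,"ty":63,"tz":0,"wx":0,"wy":0,"wz":0},
  {"tx":-292,"ty":69,"tz":0,"wx":0,"wy":0,"wz":0},
  {"tx":-312,"ty":73,"tz":0,"wx":0,"wy":0,"wz":0},
  {"tx":-328,"ty":77,"tz":0,"wx":0,"wy":0,"wz":0},
])

```text
time: 8.5
eef_pos: [0.5202, -0.2817, 0.3566]
tcp_rot: [0.761, 0.649, -0.0, -0.0]
contact_force: [0.3, 0.1, -5.0]
opening: 0.168
```

>>> apply_moves([
  {"tx":-14,"ty":3,"tz":0,"wx":0,"wy":0,"wz":-0.005},
  {"tx":-26,"ty":6,"tz":0,"wx":0,"wy":0,"wz":-0.015},
  {"tx":-36,"ty":8,"tz":0,"wx":0,"wy":0,"wz":-0.03},
  {"tx":-44,"ty":10,"tz":0,"wx":0,"wy":0,"wz":-0.05},
  {"tx":-50,"ty":12,"tz":0,"wx":0,"wy":0,"wz":-0.07},
  {"tx":-55,"ty":13,"tz":0,"wx":0,"wy":0,"wz":-0.09},
  {"tx":-58,"ty":14,"tz":0,"wx":0,"wy":0,"wz":-0.11},
  {"tx":-60,"ty":14,"tz":0,"wx":0,"wy":0,"wz":-0.13},
  {"tx":-60,"ty":14,"tz":0,"wx":0,"wy":0,"wz":-0.145},
  {"tx":-60,"ty":14,"tz":0,"wx":0,"wy":0,"wz":-0.158},
  {"tx":-60,"ty":14,"tz":0,"wx":0,"wy":0,"wz":-0.166},
  {"tx":-60,"ty":14,"tz":0,"wx":0,"wy":0,"wz":-0.17},
])

```text
time: 9.7
eef_pos: [0.5254, -0.3411, 0.3567]
tcp_rot: [0.702, 0.712, 0.0, -0.0]
contact_force: [0.3, -0.6, -3.6]
opening: 0.169
```

```bash
cat > look.py <<'E'
from h import *
import sys
def look(n,a=(330,130),b=(160,180),w=180):
    D={c:imaging.read_camera(c) for c in("side","top")}
    A=D["top"]["img"][:,:,::-1];B=D["side"]["img"][:,:,::-1]
    k=lambda i,x,y:cv2.resize(i[y:y+w,x:x+w],(395,395),interpolation=cv2.INTER_CUBIC)
    cv2.imwrite(n,np.hstack([k(A,*a),k(B,*b)])); return D
E
python3 - <<'E'
from look import *
goto([.526,-.341,.168],np.pi/2+.013)
look("pics/p5.png")
E
```

```text
t [ 0.1  0.6 34. ] w [-0.    -0.     0.001] time 9.7 grasp now [ 0.5254 -0.3411  0.202 ] F [ 0.3 -0.6 -3.6] op 0.169
toolx ang 1.584654184744488 q [-0.74  0.22  1.74  0.    1.18 -2.32]
```

View pics/p5.png

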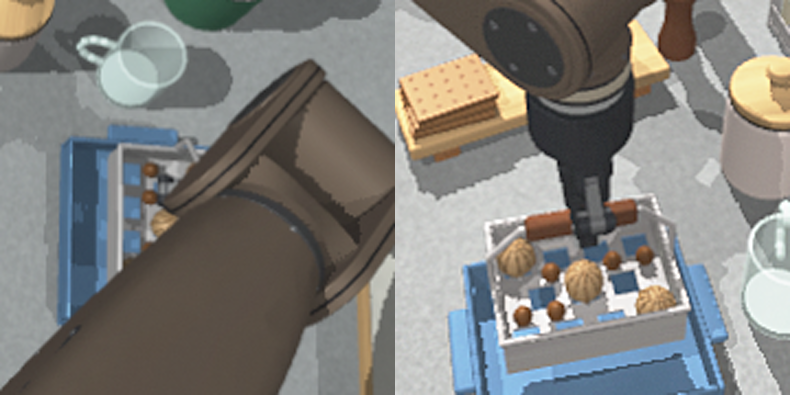

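The sieve is over the dish with all the nuts inside. I lower it to about 12 mm above the rim and give it a first shake.

>>> apply_moves([
  {"tx":0,"ty":0,"tz":3,"wx":0,"wy":0,"wz":0},
  {"tx":0,"ty":0,"tz":9,"wx":0,"wy":0,"wz":0},
  {"tx":0,"ty":0,"tz":17,"wx":0,"wy":0,"wz":0},
  {"tx":0,"ty":0,"tz":24,"wx":0,"wy":0,"wz":0},
  {"tx":0,"ty":0,"tz":30,"wx":0,"wy":0,"wz":0},
  {"tx":0,"ty":0,"tz":33,"wx":0,"wy":0,"wz":0},
  {"tx":0,"ty":0,"tz":33,"wx":0,"wy":0,"wz":0},
])

```text
time: 10.5
eef_pos: [0.5253, -0.3412, 0.3227]
tcp_rot: [0.702, 0.712, -0.0, -0.001]
contact_force: [0.4, 0.1, -5.1]
opening: 0.168
```

>>> apply_moves([
  {"tx":20,"ty":0,"tz":0,"wx":0,"wy":0,"wz":0},
  {"tx":0,"ty":0,"tz":0,"wx":0,"wy":0,"wz":0},
  {"tx":-20,"ty":0,"tz":0,"wx":0,"wy":0,"wz":0},
  {"tx":0,"ty":0,"tz":0,"wx":0,"wy":0,"wz":0},
  {"tx":20,"ty":0,"tz":0,"wx":0,"wy":0,"wz":0},
  {"tx":0,"ty":0,"tz":0,"wx":0,"wy":0,"wz":0},
  {"tx":-20,"ty":0,"tz":0,"wx":0,"wy":0,"wz":0},
  {"tx":0,"ty":0,"tz":0,"wx":0,"wy":0,"wz":0},
  {"tx":20,"ty":0,"tz":0,"wx":0,"wy":0,"wz":0},
  {"tx":0,"ty":0,"tz":0,"wx":0,"wy":0,"wz":0},
  {"tx":0,"ty":0,"tz":0,"wx":0,"wy":0,"wz":0},
  {"tx":0,"ty":0,"tz":0,"wx":0,"wy":0,"wz":0},
])

```text
time: 11.7
eef_pos: [0.5255, -0.3412, 0.3239]
tcp_rot: [0.703, 0.712, 0.0, -0.0]
contact_force: [0.7, 0.0, -3.7]
opening: 0.167
```

```bash
python3 - <<'E'
from look import *
goto([.526,-.341,.168],np.pi/2+.013)
look("pics/p6.png")
E
```

```text
t [0.1 0.6 1.2] w [ 0. -0. -0.] time 11.7 grasp now [ 0.5255 -0.3411  0.1692] F [ 0.7  0.  -3.7] op 0.167
toolx ang 1.5836833489647175 q [-0.74  0.26  1.77  0.    1.12 -2.32]
```

View pics/p6.png

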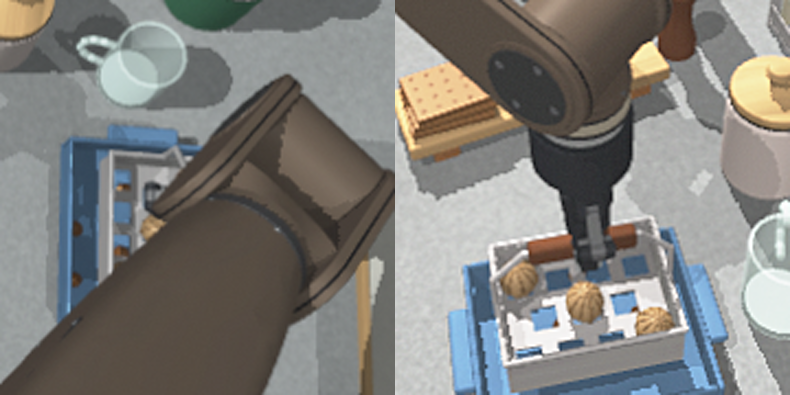

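No hazelnuts show in the sieve, and the top view shows two in the dish. I'll raise the sieve and count.

>>> apply_moves([
  {"tx":0,"ty":0,"tz":-4,"wx":0,"wy":0,"wz":0},
  {"tx":0,"ty":0,"tz":-12,"wx":0,"wy":0,"wz":0},
  {"tx":0,"ty":0,"tz":-24,"wx":0,"wy":0,"wz":0},
  {"tx":0,"ty":0,"tz":-40,"wx":0,"wy":0,"wz":0},
  {"tx":0,"ty":0,"tz":-60,"wx":0,"wy":0,"wz":0},
  {"tx":0,"ty":0,"tz":-80,"wx":0,"wy":0,"wz":0},
  {"tx":0,"ty":0,"tz":-98,"wx":0,"wy":0,"wz":0},
  {"tx":0,"ty":0,"tz":-112,"wx":0,"wy":0,"wz":0},
  {"tx":0,"ty":0,"tz":-122,"wx":0,"wy":0,"wz":0},
  {"tx":0,"ty":0,"tz":-128,"wx":0,"wy":0,"wz":0},
  {"tx":0,"ty":0,"tz":-130,"wx":0,"wy":0,"wz":0},
])

```text
time: 12.9
eef_pos: [0.5254, -0.3413, 0.4544]
tcp_rot: [0.702, 0.712, 0.0, 0.0]
contact_force: [0.1, -0.1, -4.8]
opening: 0.165
```

```bash
python3 - <<'E'
from look import *
goto([.526,-.341,.168],np.pi/2+.013)
look("pics/p7.png",b=(170,204))
E
```

```text
t [  0.3   0.5 131.7] w [0.001 0.    0.   ] time 12.9 grasp now [ 0.5255 -0.3414  0.2997] F [ 0.1 -0.1 -4.8] op 0.165
toolx ang 1.584004499441584 q [-0.74  0.15  1.65  0.    1.34 -2.32]
```

View pics/p7.png

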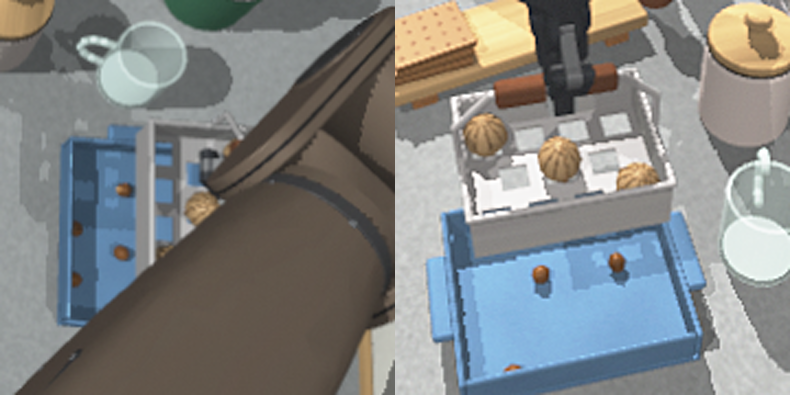

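```bash
python3 - <<'E'
from h import *
T=imaging.read_camera("top");S=imaging.read_camera("side");k=180/395
for p in [(123,190),(78,228),(122,252),(75,280)]: print("top",np.round(onz(T,np.array(p)*k+[330,130],.015),3))
for p in [(541,273),(617,262),(512,370)]: print("side",np.round(onz(S,(np.array(p)-[395,0])*k+[170,204],.015),3))
fb=np.array([.516,-.018])+.066*np.array([np.cos(.228),np.sin(.228)]);print(fb)
goto([fb[0],fb[1],.30],np.pi/2+.228)
E
```

```text
top [ 0.577 -0.324  0.015]
top [ 0.528 -0.274  0.015]
top [ 0.505 -0.325  0.015]
top [ 0.469 -0.273  0.015]
side [ 0.507 -0.324  0.015]
side [ 0.58  -0.326  0.015]
side [ 0.469 -0.409  0.015]
[ 0.58029195 -0.00308204]
t [337.4  59.4  -1.8] w [-0.001 -0.002 -0.215] time 13.1 grasp now [ 0.5251 -0.341   0.2978] F [-0.7  0.6 -4.9] op 0.168
toolx ang 1.5840198955903964 q [-0.74  0.15  1.65 -0.    1.34 -2.32]
```

There are five distinct hazelnuts in the dish: four in the top view, and a fifth seen only from the side at (0.469, -0.409). All three walnuts are in the sieve. On to the board.

>>> apply_moves([
  {"tx":3,"ty":0,"tz":0,"wx":0,"wy":0,"wz":0},
  {"tx":10,"ty":2,"tz":0,"wx":0,"wy":0,"wz":0},
  {"tx":22,"ty":4,"tz":0,"wx":0,"wy":0,"wz":0},
  {"tx":39,"ty":7,"tz":0,"wx":0,"wy":0,"wz":0},
  {"tx":61,"ty":11,"tz":0,"wx":0,"wy":0,"wz":0},
  {"tx":87,"ty":15,"tz":0,"wx":0,"wy":0,"wz":0},
  {"tx":115,"ty":20,"tz":0,"wx":0,"wy":0,"wz":0},
  {"tx":145,"ty":25,"tz":0,"wx":0,"wy":0,"wz":0},
  {"tx":175,"ty":31,"tz":0,"wx":0,"wy":0,"wz":0},
  {"tx":205,"ty":36,"tz":0,"wx":0,"wy":0,"wz":0},
  {"tx":235,"ty":41,"tz":0,"wx":0,"wy":0,"wz":0},
  {"tx":263,"ty":46,"tz":0,"wx":0,"wy":0,"wz":0},
])

```text
time: 14.3
eef_pos: [0.5676, -0.0748, 0.454]
tcp_rot: [0.702, 0.712, 0.0, -0.0]
contact_force: [0.7, 0.3, -3.4]
opening: 0.17
```

>>> apply_moves([
  {"tx":24,"ty":4,"tz":0,"wx":0,"wy":0,"wz":-0.01},
  {"tx":44,"ty":8,"tz":0,"wx":0,"wy":0,"wz":-0.025},
  {"tx":58,"ty":10,"tz":0,"wx":0,"wy":0,"wz":-0.045},
  {"tx":67,"ty":12,"tz":0,"wx":0,"wy":0,"wz":-0.07},
  {"tx":72,"ty":13,"tz":0,"wx":0,"wy":0,"wz":-0.1},
  {"tx":74,"ty":13,"tz":0,"wx":0,"wy":0,"wz":-0.13},
  {"tx":74,"ty":13,"tz":0,"wx":0,"wy":0,"wz":-0.16},
  {"tx":74,"ty":13,"tz":0,"wx":0,"wy":0,"wz":-0.185},
  {"tx":74,"ty":13,"tz":0,"wx":0,"wy":0,"wz":-0.202},
  {"tx":74,"ty":13,"tz":0,"wx":0,"wy":0,"wz":-0.211},
  {"tx":74,"ty":13,"tz":0,"wx":0,"wy":0,"wz":-0.215},
  {"tx":74,"ty":13,"tz":0,"wx":0,"wy":0,"wz":-0.215},
])

```text
time: 15.5
eef_pos: [0.58, -0.0037, 0.4537]
tcp_rot: [0.622, 0.783, -0.0, -0.0]
contact_force: [-0.0, -0.7, -4.4]
opening: 0.168
```

```bash
python3 - <<'E'
from look import *
goto([.5803,-.003,.147],np.pi/2+.228)
D=look("pics/p8.png",a=(190,110),b=(140,110))
def s(x): return x
cv2.imwrite("pics/p8t.png",cv2.resize(D["top"]["img"][100:310,320:450,::-1],None,fx=2.5,fy=2.5,interpolation=2))
E
```

```text
t [  0.6   0.5 152. ] w [-0.  0. -0.] time 15.5 grasp now [ 0.5799 -0.0037  0.299 ] F [-0.  -0.7 -4.4] op 0.168
toolx ang 1.7987849523982773 q [-0.18  0.04  1.76 -0.    1.34 -1.98]
```

View pics/p8.png

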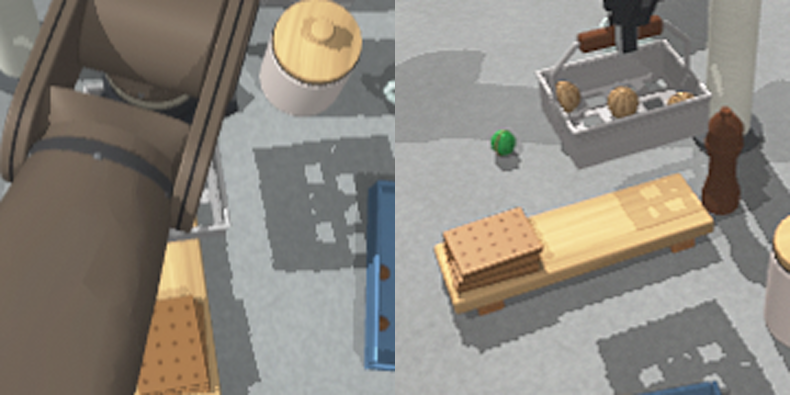

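View pics/p8t.png

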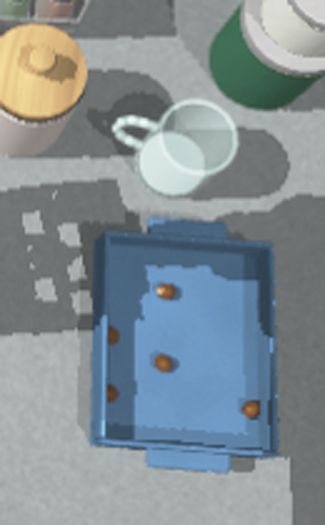

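All five hazelnuts are confirmed in the dish, and the sieve is above the free part in line with the board. I lower it.

>>> apply_moves([
  {"tx":0,"ty":0,"tz":5,"wx":0,"wy":0,"wz":0},
  {"tx":0,"ty":0,"tz":13,"wx":0,"wy":0,"wz":0},
  {"tx":0,"ty":0,"tz":25,"wx":0,"wy":0,"wz":0},
  {"tx":0,"ty":0,"tz":40,"wx":0,"wy":0,"wz":0},
  {"tx":0,"ty":0,"tz":56,"wx":0,"wy":0,"wz":0},
  {"tx":0,"ty":0,"tz":72,"wx":0,"wy":0,"wz":0},
  {"tx":0,"ty":0,"tz":88,"wx":0,"wy":0,"wz":0},
  {"tx":0,"ty":0,"tz":102,"wx":0,"wy":0,"wz":0},
  {"tx":0,"ty":0,"tz":113,"wx":0,"wy":0,"wz":0},
  {"tx":0,"ty":0,"tz":121,"wx":0,"wy":0,"wz":0},
  {"tx":0,"ty":0,"tz":126,"wx":0,"wy":0,"wz":0},
  {"tx":0,"ty":0,"tz":128,"wx":0,"wy":0,"wz":0},
])

```text
time: 16.8
eef_pos: [0.58, -0.0036, 0.3254]
tcp_rot: [0.622, 0.783, -0.0, -0.0]
contact_force: [-0.5, 0.6, -3.6]
opening: 0.172
```

```bash
python3 - <<'E'
from look import *
goto([.5803,-.003,.1475],np.pi/2+.228)
D=look("pics/p9.png",a=(200,110),b=(170,120),w=130)
E
```

```text
t [ 0.5  0.4 23.2] w [-0. -0.  0.] time 16.8 grasp now [ 0.58   -0.0036  0.1707] F [-0.5  0.6 -3.6] op 0.172
toolx ang 1.799000486976959 q [-0.18  0.16  1.88 -0.    1.1  -1.98]
```

View pics/p9.png

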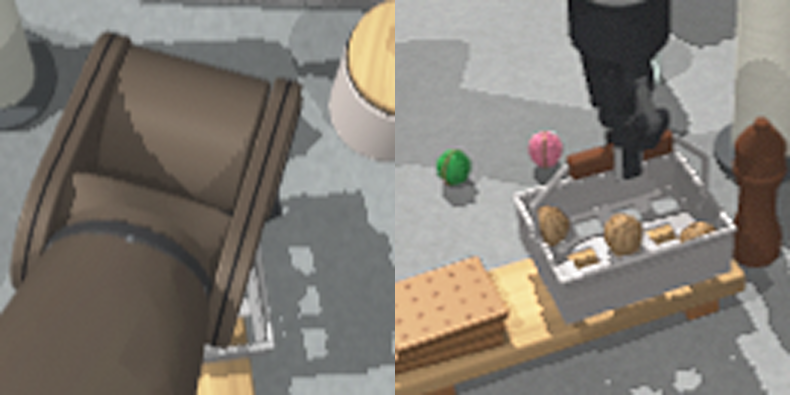

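>>> apply_moves([
  {"tx":0,"ty":0,"tz":4,"wx":0,"wy":0,"wz":0},
  {"tx":0,"ty":0,"tz":8,"wx":0,"wy":0,"wz":0},
  {"tx":0,"ty":0,"tz":12,"wx":0,"wy":0,"wz":0},
  {"tx":0,"ty":0,"tz":15,"wx":0,"wy":0,"wz":0},
  {"tx":0,"ty":0,"tz":17,"wx":0,"wy":0,"wz":0},
  {"tx":0,"ty":0,"tz":18,"wx":0,"wy":0,"wz":0},
  {"tx":0,"ty":0,"tz":19,"wx":0,"wy":0,"wz":0},
  {"tx":0,"ty":0,"tz":20,"wx":0,"wy":0,"wz":0},
  {"tx":0,"ty":0,"tz":21,"wx":0,"wy":0,"wz":0},
  {"tx":0,"ty":0,"tz":21,"wx":0,"wy":0,"wz":0},
])

```text
time: 17.9
eef_pos: [0.5799, -0.0035, 0.3046]
tcp_rot: [0.622, 0.783, -0.0, -0.0]
contact_force: [0.9, 0.3, -4.9]
opening: 0.171
```

>>> apply_moves([
  {"tx":0,"ty":0,"tz":1,"wx":0,"wy":0,"wz":0},
  {"tx":0,"ty":0,"tz":1,"wx":0,"wy":0,"wz":0},
])

```text
time: 18.1
eef_pos: [0.5799, -0.0036, 0.3036]
tcp_rot: [0.622, 0.783, -0.0, -0.0]
contact_force: [0.1, -0.1, -3.8]
opening: 0.17
```

>>> apply_moves([
  {"tx":0,"ty":0,"tz":1,"wx":0,"wy":0,"wz":0},
  {"tx":0,"ty":0,"tz":1,"wx":0,"wy":0,"wz":0},
])

```text
time: 18.3
eef_pos: [0.5799, -0.0036, 0.3026]
tcp_rot: [0.622, 0.783, -0.0, -0.0]
contact_force: [0.4, -0.4, -4.4]
opening: 0.167
```

Not in contact yet. I continue in 1 mm steps.

>>> apply_moves([
  {"tx":0,"ty":0,"tz":1,"wx":0,"wy":0,"wz":0},
  {"tx":0,"ty":0,"tz":1,"wx":0,"wy":0,"wz":0},
])

```text
time: 18.5
eef_pos: [0.5801, -0.0037, 0.3022]
tcp_rot: [0.622, 0.783, -0.0, 0.0]
contact_force: [-0.3, -1.3, -1.5]
opening: 0.17
```

>>> apply_moves([
  {"tx":0,"ty":0,"tz":1,"wx":0,"wy":0,"wz":0},
  {"tx":0,"ty":0,"tz":1,"wx":0,"wy":0,"wz":0},
])

```text
time: 18.7
eef_pos: [0.5802, -0.0039, 0.302]
tcp_rot: [0.622, 0.783, -0.0, 0.0]
contact_force: [-3.5, -2.0, 3.1]
opening: 0.172
```

```bash
python3 - <<'E'
from look import *
goto([.5803,-.003,.1475],np.pi/2+.228)
D=look("pics/p10.png",a=(200,110),b=(170,120),w=130)
E
```

```text
t [ 0.8  0.3 -0.2] w [0.    0.001 0.   ] time 18.7 grasp now [ 0.5803 -0.004   0.1473] F [-3.5 -2.   3.1] op 0.172
toolx ang 1.7992682933470423 q [-0.18  0.19  1.9  -0.    1.06 -1.98]
```

View pics/p10.png

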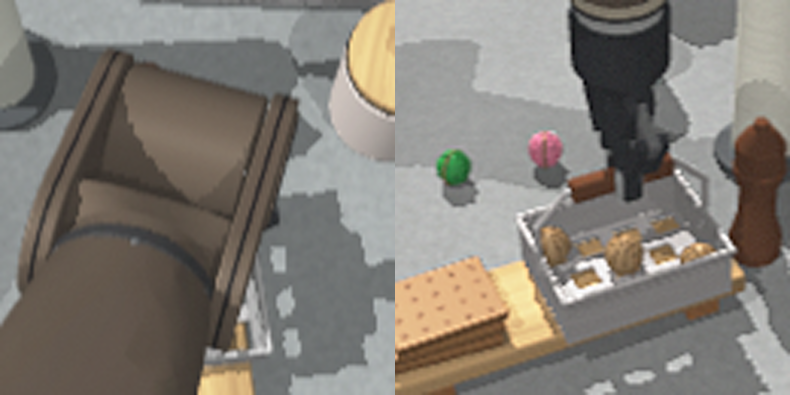

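The contact force rose at exactly the expected height, so the sieve rests on the board. I release it and back off upward.

>>> apply_moves([
  {"tx":0,"ty":0,"tz":0,"wx":0,"wy":0,"wz":0},
  {"tx":0,"ty":0,"tz":0,"wx":0,"wy":0,"wz":0},
  {"tx":0,"ty":0,"tz":0,"wx":0,"wy":0,"wz":0},
  {"tx":0,"ty":0,"tz":0,"wx":0,"wy":0,"wz":0},
  {"tx":0,"ty":0,"tz":0,"wx":0,"wy":0,"wz":0},
  {"tx":0,"ty":0,"tz":0,"wx":0,"wy":0,"wz":0},
  {"tx":0,"ty":0,"tz":0,"wx":0,"wy":0,"wz":0},
  {"tx":0,"ty":0,"tz":0,"wx":0,"wy":0,"wz":0},
], hand=1)

```text
time: 19.6
eef_pos: [0.58, -0.0035, 0.3007]
tcp_rot: [0.622, 0.783, 0.0, 0.0]
contact_force: [0.2, -1.1, -0.4]
opening: 1.002
```

>>> apply_moves([
  {"tx":0,"ty":0,"tz":-4,"wx":0,"wy":0,"wz":0},
  {"tx":0,"ty":0,"tz":-12,"wx":0,"wy":0,"wz":0},
  {"tx":0,"ty":0,"tz":-25,"wx":0,"wy":0,"wz":0},
  {"tx":0,"ty":0,"tz":-45,"wx":0,"wy":0,"wz":0},
  {"tx":0,"ty":0,"tz":-70,"wx":0,"wy":0,"wz":0},
  {"tx":0,"ty":0,"tz":-100,"wx":0,"wy":0,"wz":0},
  {"tx":0,"ty":0,"tz":-125,"wx":0,"wy":0,"wz":0},
  {"tx":0,"ty":0,"tz":-140,"wx":0,"wy":0,"wz":0},
  {"tx":0,"ty":0,"tz":-150,"wx":0,"wy":0,"wz":0},
  {"tx":0,"ty":0,"tz":-150,"wx":0,"wy":0,"wz":0},
])

```text
time: 20.6
eef_pos: [0.58, -0.0036, 0.4524]
tcp_rot: [0.622, 0.783, 0.001, 0.001]
contact_force: [-0.6, -0.2, -0.5]
opening: 0.999
```

```bash
python3 - <<'E'
from look import *
goto([.42,.3,.3],np.pi/2+.228)
D=look("pics/p11.png",a=(200,110),b=(170,120),w=130)
E
```

```text
t [331.9 -87.2  -2.9] w [0.003 0.001 0.   ] time 20.6 grasp now [ 0.5804 -0.0036  0.2977] F [-0.6 -0.2 -0.5] op 0.999
toolx ang 1.7989998241678395 q [-0.18  0.04  1.76  0.    1.33 -1.98]
```

View pics/p11.png

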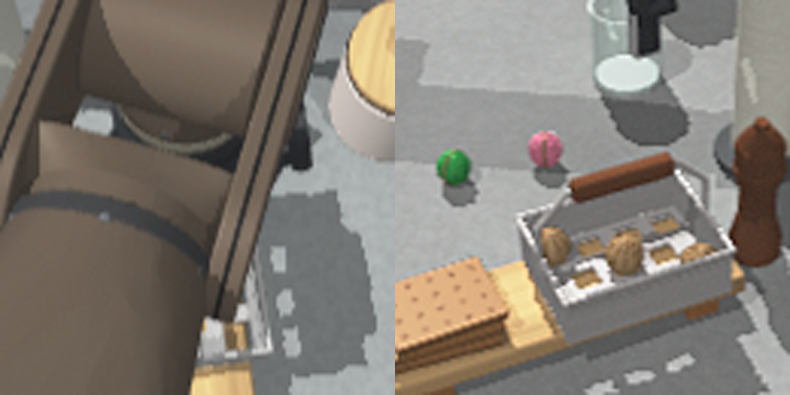

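Released cleanly. I move the arm aside so the top camera gets an unobstructed view for the final check.

>>> apply_moves([
  {"tx":20,"ty":-5,"tz":-5,"wx":0,"wy":0,"wz":0},
  {"tx":55,"ty":-15,"tz":-10,"wx":0,"wy":0,"wz":0},
  {"tx":90,"ty":-24,"tz":-10,"wx":0,"wy":0,"wz":0},
  {"tx":125,"ty":-33,"tz":-10,"wx":0,"wy":0,"wz":0},
  {"tx":160,"ty":-42,"tz":-10,"wx":0,"wy":0,"wz":0},
  {"tx":195,"ty":-51,"tz":-10,"wx":0,"wy":0,"wz":0},
  {"tx":230,"ty":-60,"tz":-10,"wx":0,"wy":0,"wz":0},
  {"tx":265,"ty":-70,"tz":-10,"wx":0,"wy":0,"wz":0},
  {"tx":300,"ty":-79,"tz":-10,"wx":0,"wy":0,"wz":0},
  {"tx":325,"ty":-86,"tz":-10,"wx":0,"wy":0,"wz":0},
  {"tx":332,"ty":-87,"tz":-10,"wx":0,"wy":0,"wz":0},
  {"tx":332,"ty":-87,"tz":-10,"wx":0,"wy":0,"wz":0},
])

```text
time: 21.9
eef_pos: [0.4191, 0.3011, 0.4599]
tcp_rot: [0.621, 0.784, -0.001, -0.0]
contact_force: [0.3, 0.0, -0.2]
opening: 0.998
```

```bash
python3 - <<'E'
from look import *
goto([.42,.3,.3],np.pi/2+.228)
D=look("pics/p12.png",a=(200,130),b=(170,120),w=130)
cv2.imwrite("pics/p12f.png",D["top"]["img"][:,:,::-1])
E
```

```text
t [-1.2  0.6  5.2] w [-0.002  0.     0.003] time 21.9 grasp now [0.4189 0.3009 0.3052] F [ 0.3  0.  -0.2] op 0.998
toolx ang 1.801504832051165 q [ 0.43 -0.11  1.9  -0.    1.35 -1.38]
```

View pics/p12.png

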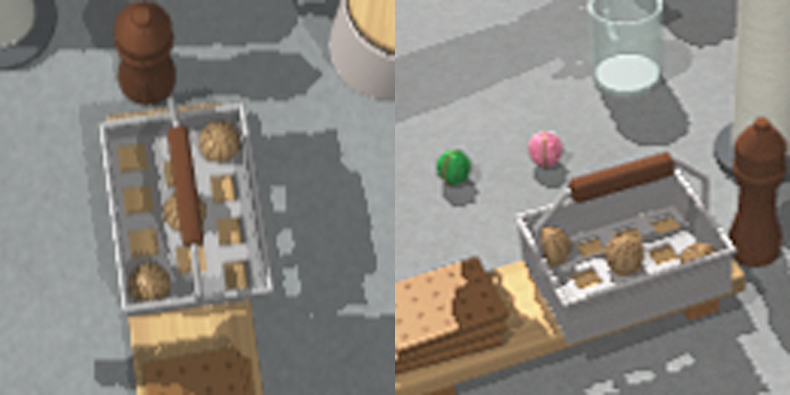

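View pics/p12f.png

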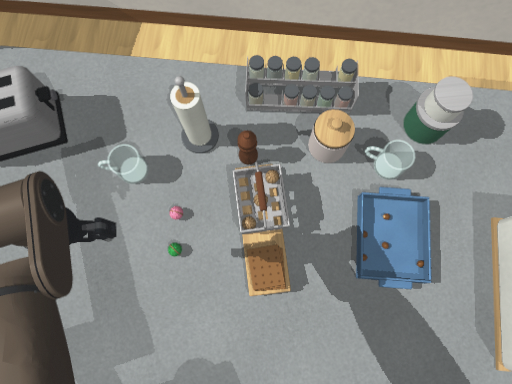

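```bash
python3 - <<'E'
from look import *
T=imaging.read_camera("top");k=130/395
q=np.array([onz(T,np.array(p)*k+[200,130],.084) for p in [(102,123),(245,105),(270,295),(123,312)]])
v=q[0]+q[1]-q[2]-q[3];m=q.mean(0);print(m,np.arctan2(v[1],v[0]),np.linalg.norm(q[0]-q[1]),np.linalg.norm(q[1]-q[2]))
d=m[:2]-[.5803,-.003];c,s=np.cos(.228),np.sin(.228);print("along,across",d@[c,s],d@[-s,c])
# board far/near corners now
b=[onz(T,p,.036) for p in [(248.5,295.5),(290,291)]];print(b)
E
```

```text
[ 0.57720882 -0.00607353  0.084     ] 0.2160224001234073 0.1152294420499197 0.15422468730092143
along,across -0.003705887432070331 -0.0022952935710610555
[array([0.3504199 , 0.00068958, 0.036     ]), array([ 0.37050203, -0.09598755,  0.036     ])]
```

```bash
python3 -c "
from plant import ctrl
print(ctrl.sign_off())"
```

```text
the job is handed in; nothing more can be done
None
```

I finished the job and handed it in at about 22 s of the 56 s allowed; handing in gives no verdict.

I lifted the sieve with all eight nuts in it and shook it side to side over the dish. I then set it down on the middle of the board's free part and let go.

**Last checks:**
- **Nuts:** pictures showed all five hazelnuts in the dish and all three walnuts in the sieve.
- **Sieve position:** measured from the top camera, it is about 4 mm along and 2 mm across from the target. Its yaw is 0.216 against the board's roughly 0.228 rad, and it looks level in the picture, though I did not measure the tilt.
- **Setting down:** the measured force changed by only a few newtons at touchdown.
- **Surroundings:** the board's near end is where it was. The dish, both mugs and the mill look unmoved in the pictures. The gripper is well clear.

One move call was refused for missing keys before anything moved; I resent it with them filled in. The two cameras differed by up to 8 mm on the board's centre and by up to 7 mm on the dish's, so I used averages. None of the checks failed.

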